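Hold the punch ready over the unpierced blank

ROBOT

A 6-joint arm with a two-finger parallel gripper is mounted at the origin on a cart in front of the work surface, level with it; the furniture and walls round the work are solid. World frame = base frame: x ahead of the robot, y to its left, z up, the work surface at z = 0. Lengths are in m, angles in rad, forces in N, time in s.
With the tool pointing down it reaches from about 0.4 to 0.825 m from the base axis. Payload 7 kg.
Tool frame: the origin (TCP) lies at the very end of the fingers, on their centre line; the grasp point (between the pads) lies 19 mm behind it; x points along the fingers, y is the direction in which the jaws open and shut, and the axes are right-handed (so a half turn about x gives the same grasp; the last joint's range is limited). The gripper opens to 88 mm and grips with 3 to 60 N. Pads are 19 mm wide; open, the fingers measure 130 mm over their backs; the gripper's body (78 mm by 193 mm) begins 47 mm behind the grasp point.
Start: joints at [1.562, 0.359, 0.012, 0, -1.224, -0.288], TCP at [0.197, 0.645, 0.227] pointing down, gripper open.
Joint ranges: [-3.07, 3.07], [-1.43, 2.12], [-1.02, 1.25], [-3.03, 1.67], [-3.05, -0], [-3.03, 3.03]. Speed limits (rad/s): [2.39, 2.39, 3.01, 3.14, 3.14, 3.14].

INTERFACE

Orientations are given as [roll, pitch, yaw] about the fixed x, y, z axes, in that order (R = Rz(yaw) Ry(pitch) Rx(roll)).
In Python, from station import arm gives the robot as it stands.
- The arm moves only by the shell command python3 -m inch 'ROWS' [OPENING] [FORCE]. ROWS is text: rows parted by semicolons, each of 6 numbers parted by spaces: the shift along the world's x, y, z in units of 30 mm (1.0 is 30 mm), then the turn, a rotation vector about the world's x, y, z in units of 5 degrees (1.0 is 5 degrees). In form: dx dy dz wx wy wz; .... A call has 1 to 12 rows; each row shifts and turns the commanded pose from where the row before left it; what a row does not reach is not made up. A row lasts 1/8 s, in which the tool goes at most 62.5 mm and 10.7 degrees, less where a joint would pass 70% of its speed; a pose out of reach is approached as far as the arm can. A call is refused whole if a number of a shift passes 1 or a number of a turn 1, either way. A call with a gripper value outside its range is refused whole. OPENING is the opening, from 0 (shut) to 1 (fully open), set as the call begins (- or left out, the last holds). The fingers move at their own pace and stop on an object; FORCE is the grip in N (left out, the last holds). Time passes only in rows, so rows that do not move let the fingers close. It gives the time, the measured TCP pose, the force and the opening at its end, in the units of the state.
- arm.get_state(): the state, without advancing time (a new reading comes with each control period).
- arm.grab_frame(name): name is "scene" or "top"; returns a dict with "frame" (480x640x3 uint8, red, green, blue), "range_z" (480x640 float32, m along the optical axis (not along the pixel's ray), 0 where there is no reading), "mtx" (3x3 intrinsics, pixels), "pose" (4x4, takes a point from camera to world coordinates). Camera axes: x right, y up, looking along -z (the intrinsics and any distortion apply to the point x, -y, -z); pixel columns grow to the right and rows downward; lengths in m; the calibration is good to about 2 mm. A picture is of the moment at which its call begins.
- arm.job_done(): hands the job in, once; it reports no verdict.
Trained networks look in a picture, given as the dict that the camera call returned (one of the last four; its "shot" number tells which), for a name from the list of things; names that differ only in an ending like _2 or _b are one class to them, and where a whole thing is asked for, a point or a joint stands for the part that bears it (a point fixed in the world has none). Each returns a list of dicts, best first, with "confidence" (0 to 1); they miss things now and then, are a little off and sometimes report something else, mostly with a low value. They report only what shows in the picture. A call takes as long as a camera call.
- arm.search_frame(picture, target): "extent" ([centre column, centre row, width, height] as shares, 0 to 1, of the picture: columns of its width, rows of its height, round what is visible of it).
- arm.masks_of(picture, target): "mask" (480x640 bool, what is visible of it) and "extent" ([centre column, centre row, width, height] as shares, 0 to 1, of the picture: columns of its width, rows of its height, round what is visible of it).
- arm.place_of(picture, target): "position" ([column, row] as shares, 0 to 1, of the picture: columns of its width, rows of its height: a listed point, or the origin of a listed thing).
The state is a dict: "t": time; "q": joint angles; "qd": joint speeds; "joint_efforts": joint torques, N m; "eef_pos": TCP position; "ee_rot": TCP orientation; "force": force on the tool from outside, world axes, zero at the start; "moment": the same for the moment, N m; "width": finger opening in m.
Only numpy, scipy, OpenCV 4.12 (cv2) and the standard library are available. Lean on these libraries where they do the work, as an engineer would, in place of code of your own. Each camera call takes 0.05 s, during which the arm holds its last target. There are 200 camera calls.

TASK

Two of the three brass discs in the die block are already pierced; pick up the upright hand punch, carry it over the top of the chip guard (not round its ends) and hold it upright, centred about one centimetre above the one disc that has no hole, ready for the hammer. Neither the punch nor the robot may touch the guard, the block or any disc, and the other tools stay where they are. Finish with the punch still in the grip, hovering and at rest: do not put it down.

Things in the scene. Friction and masses are not known exactly. Their poses are not given: they have to be found in the camera images.
- punch: black rubber-sleeved hand punch, a plain round rod 20 mm in diameter and 60 mm tall, 60 g (may vary), standing loose on its end on the cabinet top to the right of the guard. Origin: centre of its lower end face, the working end; z runs up along the rod
- blank: the one brass disc without a hole, 30 mm in diameter, 6 mm thick, lying loose and flat in one of the three nests of the block (any of them), its top 3 mm above the block's top and 28 mm above the cabinet top. Origin: centre of its underside; z up
- washer_1: brass disc, 30 mm in diameter, 6 mm thick, already pierced with a 14 mm hole, lying in another nest. Origin: centre of its underside; z up
- washer_2: second pierced brass disc, same as washer_1, in the remaining nest
- block: dark steel die block, 150 x 56 x 25 mm (x, y, z), fixed to the cabinet top to the left of the guard and turned a little about the vertical. Three round nests 32 mm wide and 3 mm deep lie in a row along its x axis at -46, 0 and +46 mm, each with a disc. Origin: centre of its underside
- guard: upright aluminium sheet, the chip guard, fixed to the cabinet top between punch and block: 240 mm long along its x axis, 6 mm thick at the rim, 80 mm tall, on a flat foot 36 mm wide. Its y axis points toward the block's side, away from the punch. Origin: centre of the underside of the foot
- hammer: bystander: chasing hammer with wooden handle, 65 x 220 x 26 mm, lying loose along its y axis at the far side. Origin: centre of its underside
- graver: bystander: graver, 13 x 170 x 13 mm, lying loose along its y axis at the near edge. Origin: centre of its underside
- eye_loupe: bystander: black cup-shaped eye loupe, 41 mm wide, 30 mm tall, standing loose beyond the block. Origin: centre of its underside

How it is judged:
By the outcome, as a careful person would: the job done as asked, in the order asked, and still so for the second after the job is handed in, while the arm keeps its last pose, push and grip.
It also fails if it takes over 42 s, if anything falls off the work surface, if the arm or the gripper's body presses on something with over 40 N, if the wrist force passes 120 N, or if a joint passes its speed limit or range.

## Working session

There is one attempt and no reset: what is moved stays moved. The work goes in short steps, Python scripts to look and compute and a shell command to move; the robot and the scene stay as the last step left them, time stands still between calls to the robot, and variables do not carry over. Pictures are saved under pics/ and viewed, about 8 in all and at most 12, crops included, and the job is handed in when it is done.

```bash
mkdir -p pics; ls; cat > h.py <<'E'
import numpy as np, cv2
from station import arm
def world(p,m,mask=None):
    K=p["mtx"];z=p["range_z"]
    v,u=np.nonzero((z>0) if m is None else (m&(z>0)))
    d=z[v,u];c=np.stack([(u-K[0,2])/K[0,0]*d,-(v-K[1,2])/K[1,1]*d,-d,np.ones_like(d)])
    return (p["pose"]@c)[:3].T
def save(p,n): cv2.imwrite(f"pics/{n}.png",p["frame"][:,:,::-1])
E
python3 - <<'E'
from h import *
print(arm.get_state())
for c in("top","scene"):
    p=arm.grab_frame(c);save(p,c+"1");print(c,p["mtx"].round(1).tolist(),p["pose"].round(3).tolist(),[k for k in p])
    for n in("punch","blank","washer_1","block","guard","hammer","graver","eye_loupe"):
        for r in arm.masks_of(p,n)[:4]:
            w=world(p,r["mask"]);
            if len(w): print(n,round(r["confidence"],2),np.round(np.array(r["extent"])*[640,480,640,480]),"med",np.median(w,0).round(3),"lo",np.percentile(w,3,0).round(3),"hi",np.percentile(w,97,0).round(3))
E
```

```text
pics
{'t': 0.0, 'q': array([ 1.56209780e+00,  3.59375655e-01,  1.10227236e-02, -3.78113376e-04,
       -1.22411664e+00, -2.88107395e-01]), 'qd': array([-0.00011543, -0.0009251 , -0.0012154 , -0.00057672,  0.00223037,
       -0.00167037]), 'joint_efforts': array([-1.34668764e-03, -5.82711196e+01,  2.93064219e+01,  6.99761957e+00,
        7.26358965e-03, -1.56433121e-04]), 'eef_pos': array([0.19728334, 0.64498208, 0.2256092 ]), 'ee_rot': array([ 1.64961381,  1.56908573, -1.78891354]), 'force': array([-0.08294732, -0.73400556,  0.54809   ]), 'moment': array([0.07349734, 0.01488952, 0.07829875]), 'width': 0.08799247432221101}
top [[534.1, 0.0, 319.1], [0.0, 534.1, 242.2], [0.0, 0.0, 1.0]] [[0.005, 0.992, -0.129, 0.439], [-1.0, 0.005, 0.001, -0.034], [0.002, 0.129, 0.992, 0.884], [0.0, 0.0, 0.0, 1.0]] ['frame', 'range_z', 'mtx', 'pose', 'shot']
punch 0.6 [403. 241.  13.  18.] med [ 0.553 -0.166  0.054] lo [ 0.547 -0.175  0.011] hi [ 0.563 -0.159  0.061]
punch 0.2 [244. 273.  17.  22.] med [0.495 0.082 0.028] lo [0.484 0.07  0.025] hi [0.508 0.095 0.03 ]
blank 0.63 [244. 275.  17.  23.] me
[... 1430 characters left out ...]
27] lo [0.569 0.099 0.023] hi [0.595 0.124 0.029]
block 0.78 [245. 296. 104.  67.] med [0.519 0.106 0.024] lo [0.462 0.056 0.002] hi [0.603 0.142 0.026]
guard 0.87 [336. 257. 126. 106.] med [ 0.508 -0.043  0.035] lo [ 0.41  -0.056  0.002] hi [ 0.637 -0.025  0.079]
guard 0.34 [268. 295.  22.  14.] med [0.492 0.084 0.028] lo [0.481 0.072 0.025] hi [0.505 0.097 0.029]
hammer 0.96 [296. 221. 114.  42.] med [ 0.7   -0.054  0.014] lo [ 0.683 -0.209  0.006] hi [ 0.739 -0.006  0.022]
graver 0.92 [446. 309.  81.  43.] med [ 0.354 -0.114  0.01 ] lo [ 0.35  -0.186  0.   ] hi [ 0.372 -0.048  0.014]
eye_loupe 0.73 [209. 240.  23.  26.] med [0.701 0.067 0.021] lo [0.689 0.049 0.003] hi [0.727 0.083 0.03 ]
```

```bash
python3 - <<'E'
from h import *
from scipy.spatial.transform import Rotation as R
print(R.from_euler('xyz',arm.get_state()["ee_rot"]).as_matrix().round(3))
a=cv2.imread("pics/top1.png");b=cv2.imread("pics/scene1.png")
A=cv2.resize(a[110:380,200:440],None,fx=2,fy=2)
B=cv2.resize(b[255:335,190:300],(320,233),interpolation=cv2.INTER_CUBIC)
C=cv2.resize(a[200:305,205:285],(300,307*300//234),interpolation=cv2.INTER_CUBIC)
o=np.zeros((600,800,3),np.uint8);o[:540,:480]=A[:540];o[:233,480:]=B;h=min(360,C.shape[0]);o[235:235+h,480:780]=C[:h]
cv2.imwrite("pics/c1.png",o)
# refine: punch side points (scene+top), top face
for c in("top","scene"):
    p=arm.grab_frame(c)
    for n in("punch","blank","washer"):
        for r in arm.place_of(p,n if n!="washer" else "washer_1")[:2]:
            K=p["mtx"];u=np.array(r["position"])*[640,480]
            d=p["pose"][:3,:3]@[(u[0]-K[0,2])/K[0,0],-(u[1]-K[1,2])/K[1,1],-1];o=p["pose"][:3,3]
            z=0 if n=="punch" else .022
            print(c,n,round(r["confidence"],2),u.round(1),(o+d*(z-o[2])/d[2]).round(4))
    w=world(p,arm.masks_of(p,"punch")[0]["mask"]);t=w[w[:,2]>.055];print("punch top",len(t),t.mean(0),np.median(t,0))
    w=world(p,None);g=w[(w[:,2]>.07)&(w[:,2]<.09)&(abs(w[:,1]+.04)<.05)&(abs(w[:,0]-.52)<.2)];print("guard rim",g.min(0),g.max(0))
E
```

```text
[[ 0.    -0.292 -0.956]
 [ 0.    -0.956  0.292]
 [-1.    -0.     0.   ]]
top punch 0.52 [400.9 242.9] [ 0.5533 -0.1714  0.    ]
top blank 0.62 [242.9 272.4] [0.5011 0.0879 0.022 ]
top washer 0.56 [238.2 248.6] [0.5397 0.0964 0.022 ]
top washer 0.47 [232.2 225.2] [0.5781 0.1071 0.022 ]
punch top 79 [ 0.55544199 -0.168124    0.05837714] [ 0.55503685 -0.16746676  0.05847369]
guard rim [ 0.40748028 -0.05923621  0.07497996] [ 0.64414459 -0.02805746  0.08437439]
scene punch 0.55 [377.6 246.4] [ 0.5568 -0.1628  0.    ]
scene blank 0.51 [269.3 295.6] [0.4998 0.0797 0.022 ]
scene washer 0.72 [242.6 284.8] [0.5452 0.0953 0.022 ]
scene washer 0.61 [221.2 274.6] [0.5876 0.1067 0.022 ]
punch top 50 [ 0.55304803 -0.16645003  0.05801343] [ 0.55252738 -0.16554975  0.05821668]
guard rim [ 0.4063928  -0.05943369  0.07001307] [ 0.64312974 -0.02630617  0.0813726 ]
```

View pics/c1.png

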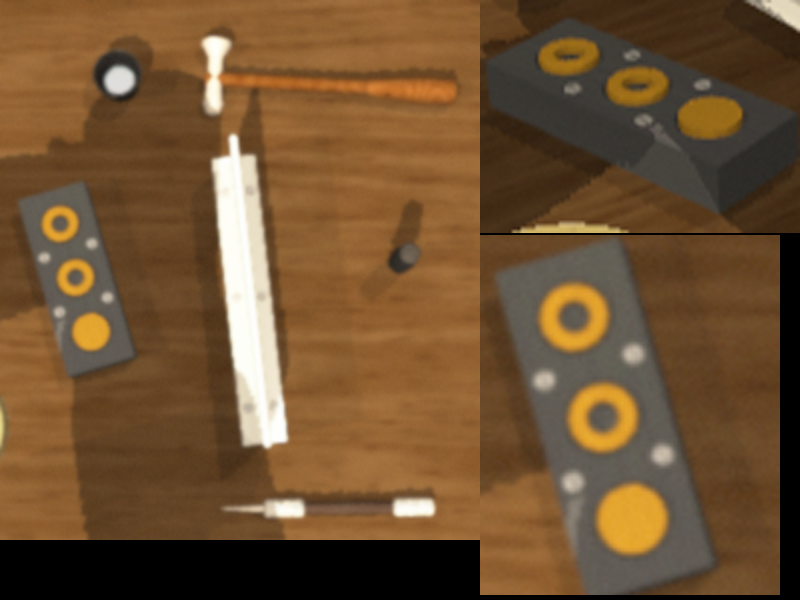

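View pics/scene1.png

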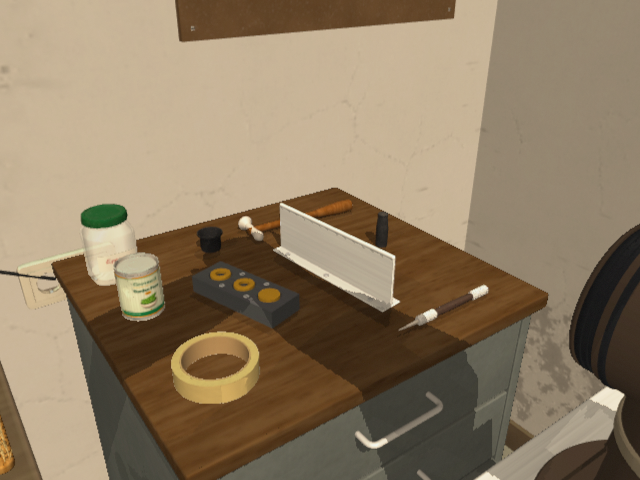

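```bash
cat >> h.py <<'E'
def ray(p,u,z):
    K=p["mtx"];d=p["pose"][:3,:3]@[(u[0]-K[0,2])/K[0,0],-(u[1]-K[1,2])/K[1,1],-1];o=p["pose"][:3,3]
    return (o+d*(z-o[2])/d[2]).round(4)
E
python3 - <<'E'
from h import *
for c in("top","scene"):
    p=arm.grab_frame(c)
    for n in("blank","washer_1"):
        for r in arm.masks_of(p,n)[:2]:
            if r["confidence"]<.5: continue
            e=r["extent"];u,v=int(e[0]*640),int(e[1]*480);m=np.zeros((480,640),bool)
            f=p["frame"].astype(int);m[v-14:v+15,u-18:u+19]=((f[:,:,0]-f[:,:,2])>60)[v-14:v+15,u-18:u+19]&((f[:,:,0])>110)[v-14:v+15,u-18:u+19]
            k=cv2.convexHull(np.argwhere(m)[:,::-1].astype(np.int32));M=cv2.moments(k)
            uc=(M["m10"]/M["m00"],M["m01"]/M["m00"]);print(c,n,m.sum(),np.round(uc,1),ray(p,uc,.0275))
    w=world(p,None);q=w[(w[:,2]>.06)&(w[:,1]>.12)&(w[:,0]>.2)&(w[:,2]<.2)&(w[:,0]<.95)]
    print("tall",len(q),q.min(0),q.max(0))
    m=arm.masks_of(p,"punch")[0]["mask"];w=world(p,m);f=p["frame"].astype(int);
    v,u=np.nonzero(m);print(u.min(),u.max(),v.min(),v.max())
    if c=="top": print(f[228:256,394:414].sum(2)//3)
E
```

```text
top blank 329 [239.9 271.8] [0.5016 0.0918 0.0275]
top washer_1 252 [235.3 250.1] [0.5367 0.1001 0.0275]
top washer_1 248 [229.5 221.5] [0.5833 0.1107 0.0275]
tall 28691 [0.20003664 0.12000281 0.06001093] [0.84129199 0.47534552 0.19999585]
394 409 232 247
[[ 93  91  84  79  69  68  68  68  68  69  70  71  73  73  79  88 101 106
  106 105]
 [ 97  85  75  70  68  67  70  65  71  70  71  73  77  81  84  94 102 105
  103 103]
 [ 93  85  69  67  69  68  67  70  68  69  70  70  71  83  94  98 102 100
  100 100]
 [ 98  86  75  67  67  68  68  68  70  74  75  73  74  82  93  99 101 101
   97  95]
 [ 98  92  81  71  69  64  66  68  77  81  87  87  82  81  88  94 100  99
  100  98]
 [ 98  94  82  67  59  54  62  74  87  90  89  89  89  87  84  87  96  98
  100  99]
 [ 91  85  76  59  48  49  63  81  88  93  89  88  91  90  87  88  88  93
   96  95]
 [ 82  68  58  42  38  50  72  86  93  91  92  93  93  92  90  86  85  91
   93  91]
 [ 81  63  44  34  38  56  74  91  92  96  98  97  96  94  92  86  86  92
   91  88]
 [ 79  56  40  34  38  54  75  92  99 101 100  97  97  91  89  84  84  90
   94
[... 1098 characters left out ...]
7
   97  99]
 [ 86  85  87  92  93  92  93  93  92  93  94  92  94  94  94  95  92  95
   96  98]
 [ 86  86  90  92  95  94  93  92  89  92  92  90  92  91  92  91  93  93
   90  93]
 [ 89  91  95  96  94  94  90  92  90  93  92  93  96  93  92  92  90  91
   91  92]
 [ 91  93  97  95  94  96  96  94  92  95  94  95  94  96  95  93  97  97
   96  97]
 [ 97  92  95  95  96  97  96  94  97  94  96  95  95  95  97  94  98  99
   97  98]]
scene blank 272 [265.1 292.8] [0.5015 0.085  0.0275]
scene washer_1 238 [225.2 277. ] [0.5698 0.1092 0.0275]
scene washer_1 260 [241.8 283.9] [0.5397 0.0993 0.0275]
tall 17995 [0.30488825 0.12003045 0.06000555] [0.84473935 0.42678953 0.19999258]
375 387 212 247
```

```bash
cat >> h.py <<'E'
def brass(p,roi):
    x0,x1,y0,y1=roi;h=cv2.cvtColor(p["frame"],cv2.COLOR_RGB2HSV);out=[]
    m=np.zeros((480,640),np.uint8);s=h[y0:y1,x0:x1].astype(int)
    m[y0:y1,x0:x1]=(s[...,1]>150)&(s[...,2]>120)&(s[...,0]>16)
    cs,_=cv2.findContours(m,cv2.RETR_EXTERNAL,cv2.CHAIN_APPROX_NONE)
    for c in cs:
        if cv2.contourArea(c)>90: e=cv2.fitEllipse(c);out.append((e,ray(p,e[0],.0275)))
    return out
E
python3 - <<'E'
from h import *
for c,roi in(("top",(215,275,205,295)),("scene",(200,295,262,310))):
    p=arm.grab_frame(c)
    for e,w in brass(p,roi): print(c,np.round(e[0],1),np.round(e[1],1),w)
    w=world(p,None);q=w[(w[:,2]>.06)&(w[:,1]>.12)&(w[:,0]>.4)&(w[:,2]<.2)&(w[:,0]<.95)&(w[:,1]<.3)]
    print("tall",len(q),np.percentile(q,[2,98],axis=0) if len(q) else "")
    if c=="top": print(ray(p,(404,236.5),.06), ray(p,(398.5,244.),.0))
    else: print(ray(p,(381.5,214),.06), ray(p,(381.5,245),.0))
E
```

```text
top [245.1 275.4] [17.7 18.2] [0.4958 0.0835 0.0275]
top [237.3 248.4] [17.4 18. ] [0.5394 0.097  0.0275]
top [229.6 221.4] [17.1 17.9] [0.5834 0.1105 0.0275]
tall 8856 [[0.58104671 0.12547994 0.06320756]
 [0.83963612 0.29415605 0.19641772]]
[ 0.5556 -0.1671  0.06  ] [ 0.5514 -0.1674  0.    ]
scene [268.4 294.7] [12.8 21.3] [0.4947 0.0839 0.0275]
scene [243.3 284.1] [11.9 20. ] [0.538  0.0978 0.0275]
scene [219.8 273.8] [11.1 19.5] [0.582  0.1113 0.0275]
tall 13536 [[0.57736695 0.12531895 0.06238624]
 [0.84179397 0.29591524 0.19670041]]
[ 0.5525 -0.1634  0.06  ] [ 0.5568 -0.1714  0.    ]
```

```bash
python3 - <<'E'
from h import *
p=arm.grab_frame("scene");print(ray(p,(142,313),0),ray(p,(163,307),0),ray(p,(108,280),0),ray(p,(216,395),0))
w=world(p,None);q=w[(w[:,2]>.05)&(w[:,1]>.1)&(w[:,0]>.3)&(w[:,0]<.8)&(w[:,2]<.25)&(w[:,1]<.5)]
h,_,_=np.histogram2d(q[:,0],q[:,1],bins=[np.arange(.3,.81,.04),np.arange(.1,.51,.04)]);print(h.astype(int))
s=q[(q[:,1]<.32)&(q[:,0]<.75)];print(s.min(0),s.max(0))
E
```

```text
[0.5917 0.2248 0.    ] [0.5893 0.1961 0.    ] [0.705  0.2344 0.    ] [0.3888 0.2164 0.    ]
[[  0   0   0   0   0   0   0 856 201   0]
 [  0   0   0   0   0   0   0 767   9   0]
 [  0   0   0   0   0   0   0 470   0   0]
 [  0   0   0   0   0   0   0 208   0   0]
 [  0   0   0   0   0   0   0  25   0   0]
 [  0   0   0   0   0   0   0   0   0   0]
 [  0   0 226 299   0   0   0   0   0   0]
 [  0   0 324 459   0   0   0   0   0   0]
 [  0   0  46  49   0   0   0   0   0   0]
 [  0   0 659 902   0   0   0   0   0   0]
 [  0   0 258 504   0   0   0   0   0   0]
 [  0   0  25  33   0   0   0   0   0   0]]
[0.56843315 0.1867911  0.05003221] [0.74862069 0.25583883 0.10294378]
```

```bash
R='0.425 -0.967 0 0 0 0'; python3 -m inch '0.425 -0.967 0 0 0 0;0.425 -0.967 0 0 0 0;0.425 -0.967 0 0 0 0;0.425 -0.967 0 0 0 0;0.425 -0.967 0 0 0 0;0.425 -0.967 0 0 0 0;0.425 -0.967 0 0 0 0;0.425 -0.967 0 0 0 0;0.425 -0.967 0 0 0 0;0.425 -0.967 0 0 0 0;0.425 -0.967 0 0 0 0;0.425 -0.967 0 0 0 0' 1 20
python3 -m inch '0.425 -0.967 0 0 0 0;0.425 -0.967 0 0 0 0;0.425 -0.967 0 0 0 0;0.425 -0.967 0 0 0 0;0.425 -0.967 0 0 0 0;0.425 -0.967 0 0 0 0;0.425 -0.967 0 0 0 0;0.425 -0.967 0 0 0 0;0.425 -0.967 0 0 0 0;0.425 -0.967 0 0 0 0;0.425 -0.967 0 0 0 0;0.425 -0.967 0 0 0 0'
python3 -m inch '0.425 -0.967 0 0 0 0;0.425 -0.967 0 0 0 0;0.425 -0.967 0 0 0 0;0.3 -0.8 0 0 0 0;0 0 0 0 0 0;0 0 0 0 0 0'
```

```text
t: 3.45
eef_pos: [0.3508, 0.2959, 0.2267]
ee_rot: [-1.878, 1.57, 0.967]
force: [0.0, 0.2, -0.1]
width: 0.0876
t: 4.95
eef_pos: [0.5035, -0.0522, 0.2267]
ee_rot: [-2.523, 1.57, 0.322]
force: [-0.4, 0.4, 0.8]
width: 0.0874
t: 5.7
eef_pos: [0.5502, -0.1619, 0.2265]
ee_rot: [-0.21, 1.571, 2.634]
force: [0.1, 0.9, 0.6]
width: 0.0876
```

```bash
python3 -m inch '0.13 -0.17 -0.78 0 0 0;0 0 -1 0 0 0;0 0 -1 0 0 0;0 0 -1 0 0 0;0 0 0 0 0 0;0 0 0 0 0 0'
python3 - <<'E'
from h import *
from scipy.spatial.transform import Rotation as R
s=arm.get_state();print(R.from_euler('xyz',s["ee_rot"]).as_matrix().round(3))
o=np.zeros((480,800,3),np.uint8)
for i,c in enumerate(("top","scene")):
    p=arm.grab_frame(c);a=p["frame"][:,:,::-1]
    x,y=((330,170),(310,140))[i];o[:,i*400:i*400+400]=cv2.resize(a[y:y+144,x:x+120],(400,480))
cv2.imwrite("pics/c2.png",o)
E
```

```text
t: 6.45
eef_pos: [0.5553, -0.1666, 0.1145]
ee_rot: [-3.114, 1.569, -0.268]
force: [-0.0, 0.1, 0.6]
width: 0.0878
[[ 0.001 -0.291 -0.957]
 [-0.    -0.957  0.291]
 [-1.    -0.    -0.001]]
```

View pics/c2.png

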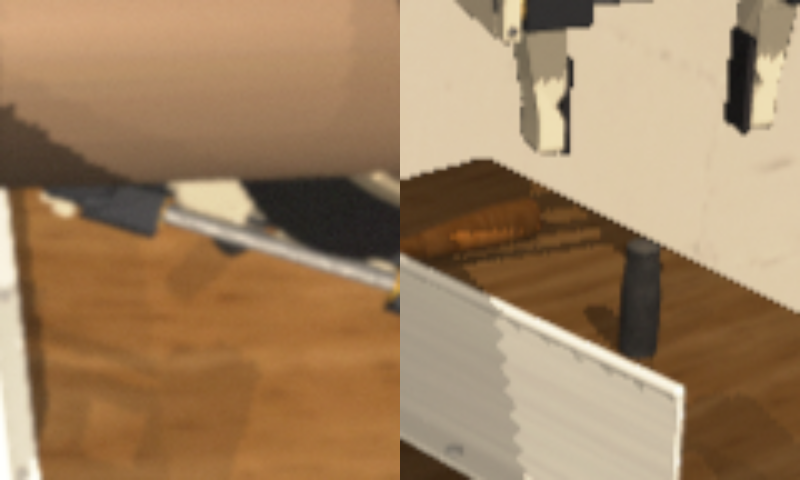

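```bash
python3 -m inch '0 0 -1 0 0 0;0 0 -1 0 0 0;0 0 -0.8 0 0 0;0 0 -0.45 0 0 0;0 0 0 0 0 0;0 0 0 0 0 0'
python3 -m inch '0 0 0 0 0 0;0 0 0 0 0 0;0 0 0 0 0 0;0 0 0 0 0 0;0 0 0 0 0 0;0 0 0 0 0 0;0 0 0 0 0 0;0 0 0 0 0 0' 0 25
python3 - <<'E'
from h import *
o=np.zeros((480,800,3),np.uint8)
for i,c in enumerate(("top","scene")):
    p=arm.grab_frame(c);a=p["frame"][:,:,::-1]
    x,y=((330,170),(310,140))[i];o[:,i*400:i*400+400]=cv2.resize(a[y:y+144,x:x+120],(400,480))
cv2.imwrite("pics/c3.png",o)
E
```

```text
t: 7.3
eef_pos: [0.5555, -0.1669, 0.0168]
ee_rot: [-2.923, 1.569, -0.078]
force: [0.6, -0.2, 0.2]
width: 0.0877
t: 8.3
eef_pos: [0.5546, -0.1669, 0.0156]
ee_rot: [0.671, 1.571, -2.767]
force: [-0.2, -0.7, 0.2]
width: 0.0197
```

View pics/c3.png

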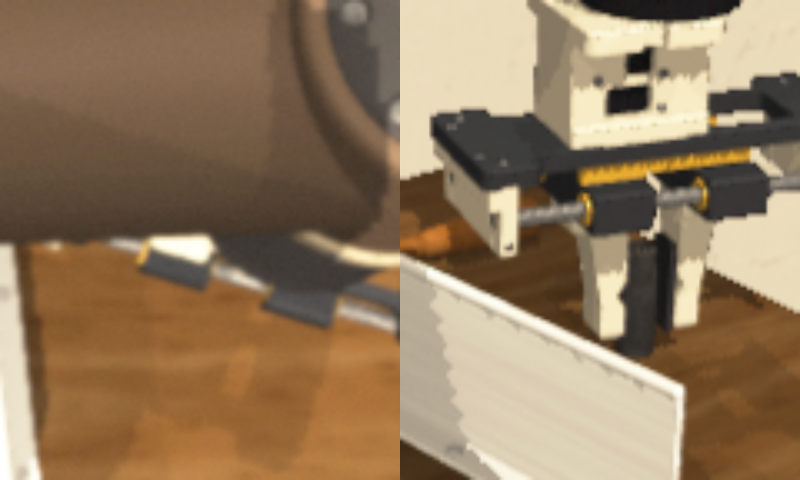

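```bash
python3 -m inch '0 0 0.2 0 0 0;0 0 0.4 0 0 0;0 0 0.5 0 0 0;0 0 0.5 0 0 0;0 0 0.5 0 0 0;0 0 0.5 0 0 0;0 0 0.5 0 0 0;0 0 0.5 0 0 0;0 0 0.4 0 0 0;0 0 0.2 0 0 0;0 0 0.15 0 0 0;0 0 0 0 0 0'
python3 - <<'E'
from h import *
o=np.zeros((480,800,3),np.uint8)
for i,c in enumerate(("top","scene")):
    p=arm.grab_frame(c);a=p["frame"][:,:,::-1]
    x,y=((330,170),(320,100))[i];o[:,i*400:i*400+400]=cv2.resize(a[y:y+144,x:x+120],(400,480))
    for r in arm.masks_of(p,"punch")[:2]:
        w=world(p,r["mask"]);print(c,r["confidence"],np.percentile(w,[3,50,97],axis=0).round(3).tolist())
cv2.imwrite("pics/c4.png",o)
E
```

```text
t: 9.9
eef_pos: [0.5546, -0.1669, 0.1462]
ee_rot: [-0.426, 1.571, 2.419]
force: [-0.0, -0.1, -0.5]
width: 0.0197
top 0.32 [[0.35, -0.186, -0.001], [0.357, -0.116, 0.01], [0.363, -0.052, 0.015]]
scene 0.86 [[0.546, -0.172, 0.134], [0.549, -0.163, 0.16], [0.556, -0.157, 0.189]]
```

View pics/c4.png

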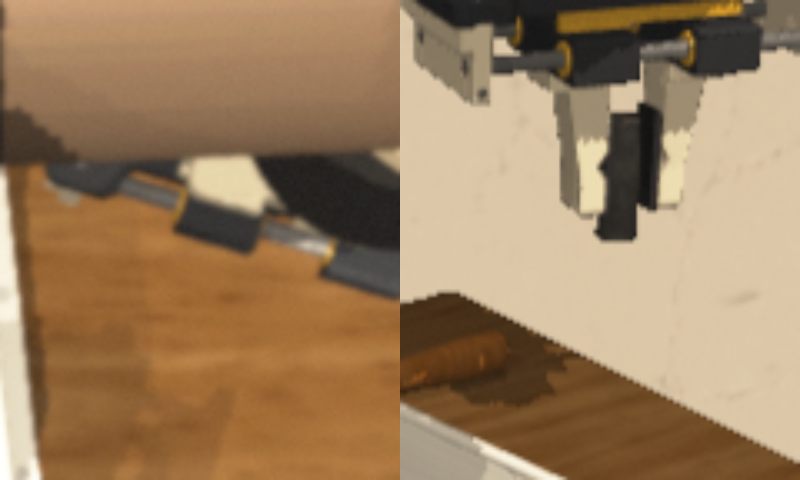

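```bash
python3 -m inch '-0.08 0.3 0 0 0 0;-0.14 0.6 0 0 0 0;-0.19 0.8 0 0 0 0;-0.19 0.8 0 0 0 0;-0.19 0.8 0 0 0 0;-0.19 0.8 0 0 0 0;-0.19 0.8 0 0 0 0;-0.19 0.8 0 0 0 0;-0.19 0.8 0 0 0 0;-0.19 0.8 0 0 0 0;-0.15 0.65 0 0 0 0;-0.1 0.4 0 0 0 0'
python3 -m inch '0 0 0 0 0 0;0 0 0 0 0 0;0 0 0 0 0 0'
cat > chk.py <<'E'
import sys
from h import *
p=arm.grab_frame("scene")
for r in arm.masks_of(p,"punch")[:1]:
    m=r["mask"];w=world(p,m);print(r["confidence"],np.percentile(w,[2,50,98],axis=0).round(4).tolist())
    w=w[abs(w-np.median(w,0)).max(1)<.045]
    # fit fixed-radius cylinder with small tilt
    from scipy.optimize import least_squares
    zc=np.median(w[:,2])
    f=lambda a:np.hypot(w[:,0]-a[0]-a[2]*(w[:,2]-zc),w[:,1]-a[1]-a[3]*(w[:,2]-zc))-.01
    c=p["pose"][:3,3]-w.mean(0);c=c[:2]/np.hypot(*c[:2])
    s=least_squares(f,[*(w.mean(0)[:2]-.008*c),0,0],loss="soft_l1",f_scale=.002);a=s.x
    print("axis at z",zc.round(3),a[:2].round(4),"tilt deg",np.degrees(a[2:]).round(1),"rms",np.sqrt((f(a)**2).mean()).round(4),"at zbot",(a[:2]+a[2:]*(w[:,2].min()-zc)).round(4),w[:,2].min().round(4))
    v,u=np.nonzero(m);print("px",u.min(),u.max(),v.min(),v.max())
    b=v>=v.max()-4;print("low centre",u[b].mean())
print("brass",[(np.round(e[0],1).tolist(),np.round(e[1],1).tolist(),x.tolist()) for e,x in brass(p,(200,295,262,310))])
print(arm.get_state()["eef_pos"],arm.get_state()["qd"].round(3))
x,y=200,180;cv2.imwrite(f"pics/{sys.argv[1]}.png",cv2.resize(p["frame"][y:y+150,x:x+150,::-1],(600,600)))
E
python3 chk.py c5
```

```text
t: 11.6
eef_pos: [0.4941, 0.0851, 0.1463]
ee_rot: [-2.059, 1.57, 0.787]
force: [-0.2, -0.5, -1.2]
width: 0.0195
t: 11.98
eef_pos: [0.4949, 0.0831, 0.1461]
ee_rot: [0.797, 1.571, -2.642]
force: [0.4, -0.1, -0.9]
width: 0.0193
0.91 [[0.4864, 0.073, 0.132], [0.4898, 0.0862, 0.1632], [0.4992, 0.0961, 0.19]]
axis at z 0.164 [0.4981 0.0825] tilt deg [2.5 0.6] rms 0.002 at zbot [0.4967 0.0821] 0.1307
px 256 272 178 226
low centre 264.3
brass [([268.5, 294.9], [14.0, 21.3], [0.4942, 0.084, 0.0275]), ([243.7, 284.2], [12.4, 21.5], [0.5376, 0.0975, 0.0275]), ([220.1, 274.0], [11.9, 20.9], [0.5814, 0.1111, 0.0275])]
[0.49491386 0.08310839 0.14610985] [-0.     0.     0.001  0.    -0.001 -0.   ]
```

View pics/c5.png

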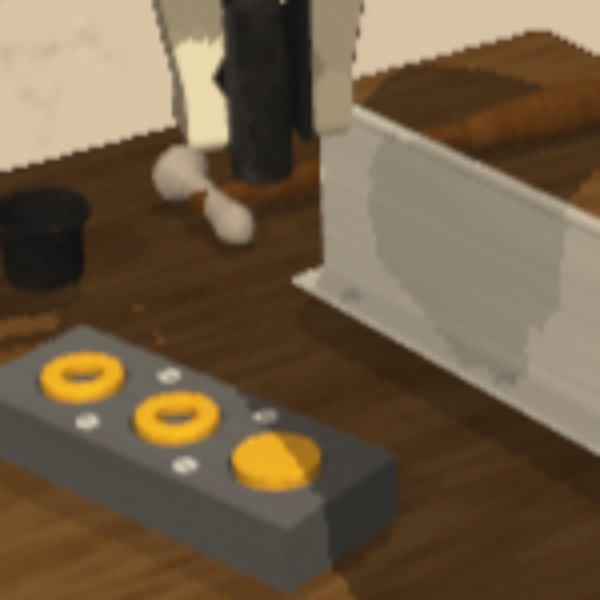

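```bash
python3 -m inch '0 0 -0.3 0 0 0;0 0 -0.5 0 0 0;0 0 -0.5 0 0 0;0 0 -0.5 0 0 0;0 0 -0.4 0 0 0;0 0 -0.3 0 0 0;0 0 -0.2 0 0 0;0 0 -0.2 0 0 0;0 0 0 0 0 0;0 0 0 0 0 0;0 0 0 0 0 0'
python3 chk.py c6
```

```text
t: 13.45
eef_pos: [0.4951, 0.0837, 0.0595]
ee_rot: [-2.36, 1.57, 0.485]
force: [-0.5, 0.4, 0.2]
width: 0.0198
0.73 [[0.4864, 0.0767, 0.0467], [0.4901, 0.0863, 0.0758], [0.4997, 0.0928, 0.1033]]
axis at z 0.076 [0.4983 0.0827] tilt deg [ 2.6 -1. ] rms 0.0018 at zbot [0.4968 0.0833] 0.0435
px 260 274 242 286
low centre 266.5
brass [([268.3, 294.9], [13.7, 21.2], [0.4944, 0.0843, 0.0275]), ([243.3, 284.1], [12.3, 20.7], [0.5379, 0.0979, 0.0275]), ([219.9, 273.9], [11.7, 20.4], [0.5817, 0.1112, 0.0275])]
[0.49502694 0.08367235 0.05942817] [-0.     0.    -0.002  0.    -0.002 -0.   ]
```

View pics/c6.png

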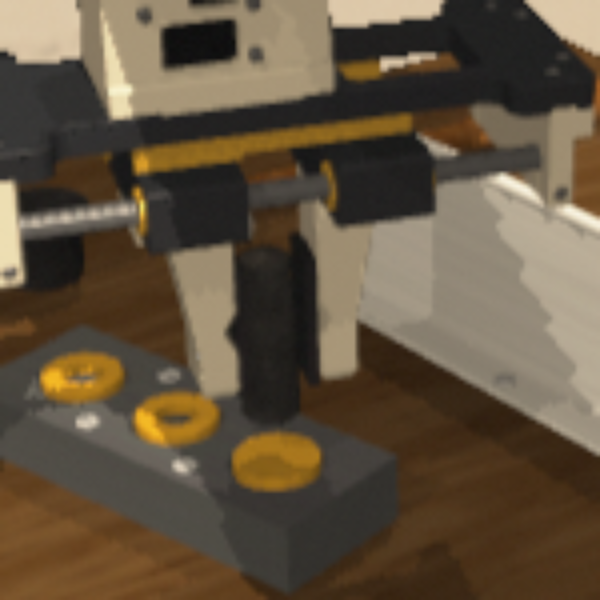

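```bash
python3 - <<'E'
from h import *
p=arm.grab_frame("scene")
print("bottom",ray(p,(267.5,282),.0439),"disc",ray(p,(268.4,294.9),.0275))
m=arm.masks_of(p,"punch")[0]["mask"]
m=cv2.erode(m.astype(np.uint8),np.ones((3,3)))>0
v,u=np.nonzero(m);K=p["mtx"]
# near surface line: per-row min-range points in horizontal view direction
c=p["pose"][:3,3];
for a in range(v.min(),v.max()+1,4):
    mm=m.copy();mm[:a]=0;mm[a+4:]=0;w=world(p,mm)
    d=w[:,:2]-c[:2];g=np.array([.495,.0837])-c[:2];g/=np.hypot(*g);print(a,len(w),w[:,2].mean().round(3),np.percentile(d@g,[10,30,50]).round(4),(d@[-g[1],g[0]]).mean().round(4))
print("axis range",np.hypot(.4945-c[0],.084-c[1]))
q=arm.grab_frame("top")
for r in arm.masks_of(q,"punch")[:1]: print(r["confidence"],np.array(r["extent"])*[640,480,640,480])
print([x.tolist() for e,x in brass(q,(215,275,205,295))])
cv2.imwrite("pics/c7.png",cv2.resize(q["frame"][190:310,180:300,::-1],(600,600)))
E
```

```text
bottom [0.4998 0.0815 0.0439] disc [0.4943 0.0842 0.0275]
243 27 0.103 [0.6516 0.6531 0.6545] 0.0003
247 40 0.099 [0.6488 0.65   0.6506] -0.0001
251 41 0.093 [0.6494 0.6501 0.6512] -0.0
255 46 0.088 [0.6489 0.6502 0.6509] -0.0006
259 48 0.082 [0.6479 0.6489 0.65  ] -0.0007
263 46 0.077 [0.6481 0.6487 0.6503] -0.0015
267 44 0.071 [0.6475 0.6485 0.649 ] -0.0009
271 44 0.065 [0.6484 0.6492 0.6497] -0.0007
275 44 0.059 [0.6483 0.649  0.6499] -0.0005
279 47 0.053 [0.6483 0.6489 0.65  ] 0.0003
283 25 0.048 [0.6477 0.6483 0.6492] 0.0008
axis range 0.6554529858385474
[]
```

View pics/c7.png

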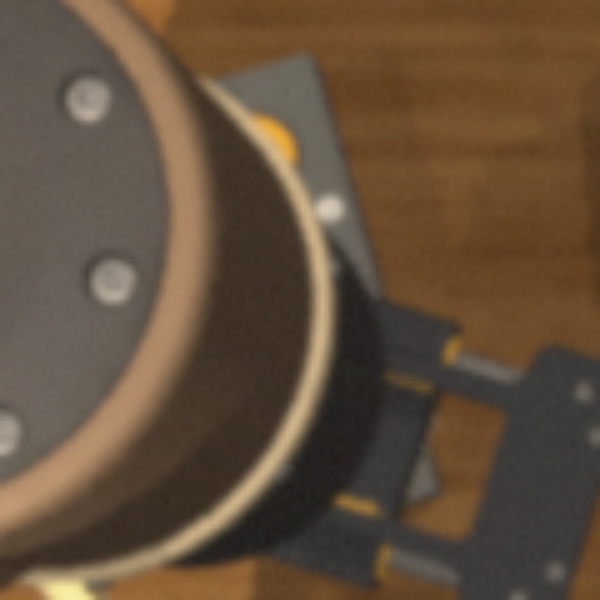

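```bash
python3 -m inch '0 0 -0.1 0 0 0;0 0 -0.1 0 0 0;0 0 0 0 0 0;0 0 0 0 0 0;0 0 0 0 0 0;0 0 0 0 0 0'
python3 - <<'E'
from h import *
s=arm.get_state();zt=s["eef_pos"][2]-.0156;print(s["eef_pos"],s["qd"].round(4),"tip z",zt)
p=arm.grab_frame("scene");K=p["mtx"];T=np.linalg.inv(p["pose"])
def proj(x,y,z,r):
    t=np.linspace(0,6.28,200);w=np.stack([x+r*np.cos(t),y+r*np.sin(t),0*t+z,0*t+1]);c=T@w
    return np.stack([K[0,2]+K[0,0]*c[0]/-c[2],K[1,2]-K[1,1]*c[1]/-c[2]],1)
a=p["frame"][:,:,::-1].copy();x0,y0=235,255
o=cv2.resize(a[y0:y0+60,x0:x0+60],(720,720),interpolation=cv2.INTER_CUBIC)[:600]
for z,r,c in((zt,.01,(0,0,255)),(.028,.015,(0,255,0)),(.025,.015,(255,255,0))):
    u=(proj(.4957,.0834,z,r)-[x0,y0]+.5)*12;cv2.polylines(o,[u.astype(np.int32)],True,c,1)
cv2.imwrite("pics/c8.png",o)
E
```

```text
t: 14.5
eef_pos: [0.4949, 0.0836, 0.0532]
ee_rot: [-2.399, 1.571, 0.445]
force: [0.0, 0.2, -0.1]
width: 0.0194
[0.49491577 0.08362066 0.05322266] [ 0.0008  0.0003 -0.0009  0.0004  0.0024  0.0004] tip z 0.03762266460444991
```

View pics/c8.png

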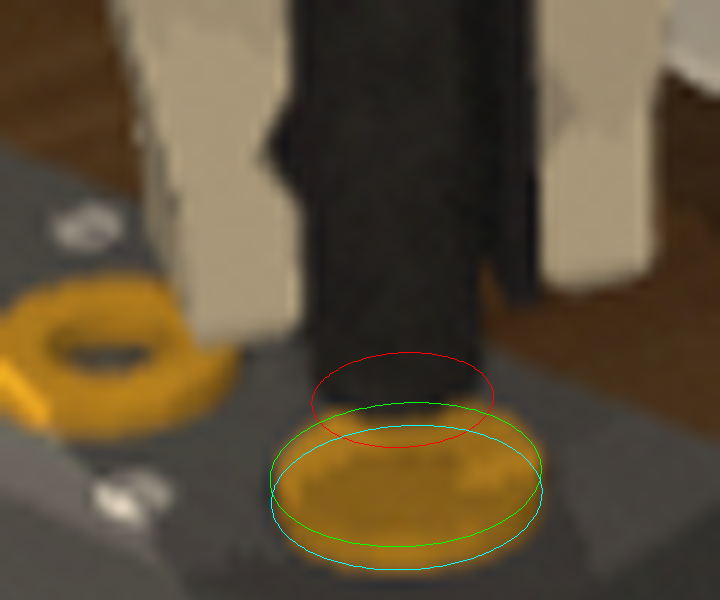

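```bash
python3 - <<'E'
from h import *
zt=.0376
p=arm.grab_frame("scene");K=p["mtx"];T=np.linalg.inv(p["pose"])
def proj(x,y,z,r):
    t=np.linspace(0,6.28,200);w=np.stack([x+r*np.cos(t),y+r*np.sin(t),0*t+z,0*t+1]);c=T@w
    return np.stack([K[0,2]+K[0,0]*c[0]/-c[2],K[1,2]-K[1,1]*c[1]/-c[2]],1)
o=np.zeros((600,800,3),np.uint8)
for i,(a,x0,y0,x,y,z) in enumerate(((cv2.imread("pics/scene1.png"),360,200,.5540,-.167,0),(p["frame"][:,:,::-1],250,240,.4949,.0836,zt))):
    w=cv2.resize(a[y0:y0+60,x0:x0+40],(400,600),interpolation=cv2.INTER_CUBIC)
    for q in(z,z+.06):
        u=(proj(x,y,q,.01)-[x0,y0]+.5)*10;cv2.polylines(w,[u.astype(np.int32)],True,(0,0,255),1)
    o[:,i*400:i*400+400]=w
o=np.clip(o.astype(float)*1.6,0,255).astype(np.uint8)
cv2.imwrite("pics/c9.png",o)
E
```

```text
(no output)
```

View pics/c9.png

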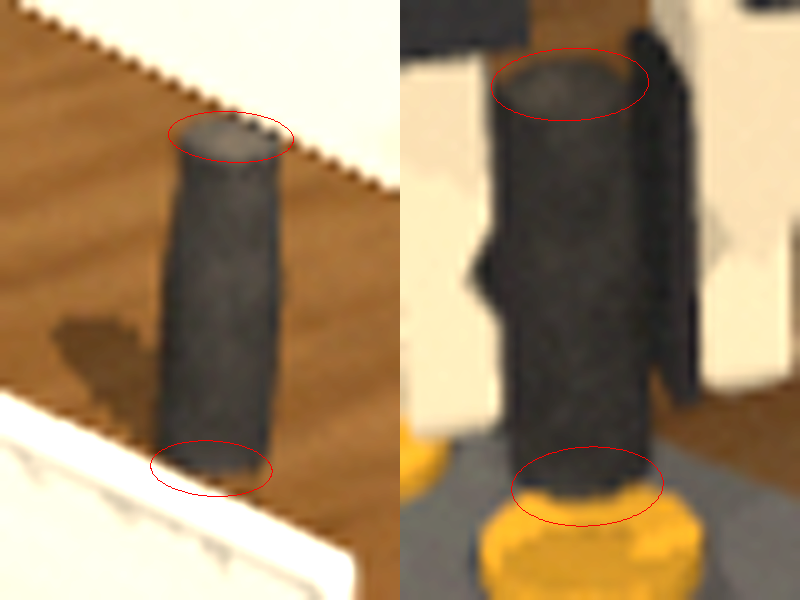

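```bash
python3 -m inch '-0.02 -0.025 0.01 0 0 0;0 0 0 0 0 0;0 0 0 0 0 0;0 0 0 0 0 0;0 0 0 0 0 0;0 0 0 0 0 0'
python3 - <<'E'
from h import *
s=arm.get_state();print(s["eef_pos"],s["width"],abs(s["qd"]).max())
p=arm.grab_frame("scene");print([x.tolist() for e,x in brass(p,(200,295,262,310))])
for n in("hammer","graver","eye_loupe"):
    for r in arm.masks_of(p,n)[:1]: print(n,np.round(np.array(r["extent"])*[640,480,640,480]))
arm.job_done()
E
```

```text
t: 15.35
eef_pos: [0.4943, 0.0828, 0.0534]
ee_rot: [1.199, 1.571, -2.24]
force: [0.5, 0.3, -0.4]
width: 0.0195
[0.49425949 0.08282531 0.05344881] 0.019517843139245514 0.0019816548267051885
[[0.4933, 0.0848, 0.0275], [0.538, 0.0984, 0.0275], [0.5816, 0.1113, 0.0275]]
hammer [308. 215.  88.  31.]
graver [242. 287.  23.  13.]
eye_loupe [213. 241.  15.  25.]
the job is handed in; nothing more can be done
```

The job is handed in at about 15.4 s of robot time. The punch is held upright and at rest about 1 cm above the unpierced disc, which is the one in the nest nearest the robot. I gripped the punch at 25 N and lifted it straight up. I carried it over the middle of the guard with its lower end at about 0.13 m, against a rim at 0.08 m, then lowered it over the disc.

**Last checks:**
- **Position:** the tool reads x 0.494, y 0.083. The disc measures about x 0.495, y 0.084, so centring is good to roughly 1–2 mm.
- **Height:** the lower end is at z ≈ 0.038, about 10 mm above the disc's top.
- **Grip and rest:** the fingers read 19.5 mm on the 20 mm rod. Joints were still and no contact force showed.
- **Discs:** the three discs had not moved beyond measuring noise.

**Disagreements:**
- **Offset and lean:** the depth fit, made before the final 6 mm lowering and 1 mm shift, put the punch about 1–3 mm off centre and leaning 1.5–2.5°. The image overlay showed no lean. I took the fit to be depth error and only shifted about 1 mm for centring.
- **Lower end:** in the overlay the rod's lower end appears about 2.5 pixels higher than predicted. It did the same while standing on the table, so I put it down to how the rod's end looks.
- **Other tools:** the last check on these was incomplete. The graver search returned a disc instead of the graver. The hammer and loupe boxes came back smaller, probably because the arm hid part of them. None of the three was near the arm's path.

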